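Put the spice jars back in the clip rail

ROBOT

A 6-joint arm with a two-finger parallel gripper is mounted at the origin on the work surface. World frame = base frame: x ahead of the robot, y to its left, z up, the work surface at z = 0. Lengths are in m, angles in degrees, forces in N, time in s.
With the tool pointing down it reaches from about 0.25 to 0.725 m from the base axis. Payload 9.7 kg.
Tool frame: the origin (TCP) lies midway between the tips of the shut fingers; the grasp point (between the pads) lies bot.hold_point_z behind it (bot.hold_point_z is the distance from the TCP to the grasp point, in m); z points along the fingers, y is the line along which they close (so a half turn about z gives the same grasp; the last joint's range is limited). The gripper opens to 85 mm and grips with 20 to 120 N. Pads are 22 mm wide; open, the fingers measure 114 mm over their backs; the gripper's body (76 mm by 85 mm) begins 54 mm behind the grasp point. The pads swing forward as they close: fully open they stand 13 mm farther back than shut.
Start: joints at [76.891, 4.979, 10.078, 95.1, 0, 90], TCP at [0.125, 0.536, 0.231] pointing down, gripper open.
Joint ranges: [-179.16, 179.16], [-48.56, 103.87], [-65.8, 70.77], [-126.05, 130.52], [-82.76, 87.17], [-180, 180]. Speed limits (degrees/s): [127.2, 127.2, 147.25, 180, 180, 180].

INTERFACE

Orientations are given as [roll, pitch, yaw] about the fixed x, y, z axes, in that order (R = Rz(yaw) Ry(pitch) Rx(roll)).
In Python, from workcell import bot, camera, camera_model, ticket gives the robot as it stands.
- The arm moves only by the tool send_rows, never from a script. Its argument "targets" is text: rows parted by semicolons, each of 5 numbers parted by spaces: the shift along the tool's x, y, z in mm, then the turn about the tool's z in degrees, then the closure in counts, from 0 (fully open) to 255 (shut). A call has 1 to 20 rows; each row is the pose to reach, as a shift and turn from the pose commanded when the call began, along the tool's axes at that moment; what a row does not reach only later rows make up. A row lasts 1/8 s, in which the tool goes at most 62.5 mm and 10.7 degrees, less where a joint would pass 70% of its speed; a pose out of reach is approached as far as the arm can. A call with a gripper value outside its range is refused whole. The fingers move at their own pace and stop on an object; "newtons" is the grip in N (left out, the last holds). Time passes only in rows, so rows that repeat a pose let the fingers close. It gives the time, the measured TCP pose, the force, the opening and the grip force at its end, in the units of the state.
- bot.get_obs(): the state, without advancing time (a new reading comes with each control period).
- camera(name): name is "scene" or "top" or "wrist"; returns the picture (384x512x3 uint8, blue, green, red); there is no depth.
- camera_model(name): a dict with "K" (3x3 intrinsics, pixels), "dist_coeffs" ([k1, k2, p1, p2, k3] as OpenCV has them; the pictures are not rectified), "pose" (4x4, takes a point from camera to world coordinates); the wrist camera has in their place "T_tool_cam" (4x4, takes a point from camera to tool coordinates, whose origin is the TCP and whose axes are the flange's). Camera axes: x right, y down, z forward; pixel columns grow to the right and rows downward; lengths in m; the calibration is good to about 2 mm. A picture is of the moment at which its call begins: read the wrist's pose just before it. camera_model takes no time and is no camera call.
- ticket.job_done(): hands the job in; it is judged then, once.
The state is a dict: "time": time; "q": joint angles; "qd": joint speeds; "joint_efforts": joint torques, N m; "ee_pos": TCP position; "tcp_rot": TCP orientation; "wrist_force": force on the tool from outside, world axes, zero at the start; "torque": the same for the moment, N m; "opening": finger opening in m; "grasp_force": force on a finger pad.
Only numpy, scipy, OpenCV 4.12 (cv2) and the standard library are available. Lean on these libraries where they do the work, as an engineer would, in place of code of your own. Each camera call takes 0.05 s, during which the arm holds its last target. There are 200 camera calls.

TASK

Two spice jars have been left out on the counter. Snap the open flip lid of the red jar flat shut, and press the red jar and the yellow jar into the empty spring clips of their own colours on the spice rail, until each jar stands upright on the counter and fully home in its clip. Leave the green and blue jars in their clips, knock no jar over, and do not disturb the drinking glass or the sauce bottle.

Things in the scene. Friction and masses are not known exactly. Their poses are not given: they have to be found in the camera images.
- jar_red_mid (a point): Red spice jar: upright white plastic cylinder 52 mm in diameter up to 66 mm, then a shoulder; red label; red cap 49 mm in diameter, 79 to 93 mm up; 99 mm high with the lid shut. About 0.22 kg, hard and smooth, slides on the counter at about 1 N. Point on its axis, half-way up, 49 mm above its underside; z up. The lid's hinge is on its +x side: 23.5 mm along +x and 44 mm above this point
- lid_red (a joint): Angle of the red jar's flip lid, rad: 0 = flat shut on the cap, 1.57 = standing upright on its hinge, 2.1 = leaning back, fully open. A red disc 49 mm across, 5 mm thick. Light hinge (0.2 N at the free edge moves it); the lid stays where it is left. It shuts when pushed over, high up, from the hinge side towards the jar's -x, then pressed flat with a few newtons (pushed low, it may tip the jar)
- lid_red_edge (a point): Middle of the free edge of the red flip lid, 48 mm from its hinge; it moves with the lid
- jar_yellow_mid (a point): Yellow spice jar: the same size and mass as the red one, yellow label and cap, lid shut (it does not move), 99 mm high. This point is on its axis, 49 mm above its underside
- clip_red_seat (a point): Where the mid-point of the red jar lies when it is fully home in the red clip, 49 mm above the counter. x points into the clip, from its mouth to the rail; y along the rail; z up. The clip is the one under the red plastic bracket that hooks over the rail's top edge (108 mm high). A jar slides in along +x, standing on the counter
- clip_red_mouth (a point): Mouth of the red clip, midway between its two rolled lips, 18.7 mm before the seat (-x of the seat frame); the lips are 38 mm apart and reach 22 mm before the seat. The clip is a spring-steel band 38 to 58 mm above the counter, with two bowed arms that give way sideways
- clip_yellow_seat (a point): The same seat point and axes for the yellow jar in the clip under the yellow bracket. In each clip a jar first touches the lips with its axis 38 mm before the seat, then needs about 7 N along +x, at the clip's height, to snap past them (pushed well above it, the jar tips); from about 8 mm before the seat the clip draws it home, against a stop behind
- clip_yellow_mouth (a point): Mouth of the yellow clip, midway between its lips, 18.7 mm before its seat
- rail: The spice rail: fixed upright stainless sheet 300 mm long (its y), 100 mm high, with four clips in a row on its -x side, 72 mm apart (20 mm between neighbouring jars); the seats lie 34 mm to -x of this origin, which is the sheet's centre at the counter. Each clip has a bracket in its own colour: red, yellow, green, blue, in an order that varies
- jar_green_mid (a point): Green spice jar of the same size, already home in the green clip; stays there. Point on its axis, 49 mm above its underside
- jar_blue_mid (a point): Blue spice jar of the same size, already home in the blue clip; stays there. Point on its axis, 49 mm above its underside
- glass: Drinking glass, 68 mm across the rim, 100 mm high, standing on the counter to the robot's right of the jars; origin at the centre of its underside
- sauce: White sauce bottle with black cap, 58 mm in diameter, 170 mm high, standing on the counter to the left of the rail; origin at the centre of its underside
Things that resemble listed ones, but are neither listed nor needed, are in the scene too. Leave any black look-alike of the part that bears jar_red_mid alone.

How it is judged:
By the outcome, as a careful person would: the job done as asked, in the order asked, and still so for the second after the job is handed in, with the robot touching nothing.
It also fails if it takes over 72 s, if anything falls off the work surface, if the arm or the gripper's body presses on something with over 40 N, if the wrist force passes 120 N, or if a joint passes its speed limit or range.

## Working session

There is one attempt and no reset: what is moved stays moved. The work goes in short steps, Python scripts to look and compute and a tool call to move; the robot and the scene stay as the last step left them, time stands still between calls to the robot, and variables do not carry over. Pictures are saved under pics/ and viewed, at most 10 in all, crops included, and the job is handed in when it is done.

Besides the shell and the picture viewer there is one more tool, called after ">>>" in YAML: its name, and indented under it one key for each argument. send_rows: Moves the arm, as the interface text tells. Its arguments: {"type":"object","properties":{"targets":{"type":"string"},"newtons":{"type":"number"}},"required":["targets"]}

```bash
ls; mkdir -p pics
python3 - <<'E'
from workcell import bot,camera,camera_model
import cv2,numpy as np
o=bot.get_obs(); print(o['time'],o['ee_pos'],o['tcp_rot'],bot.hold_point_z)
a=camera("scene");b=camera("top")
cv2.imwrite('pics/scene.png',a);cv2.imwrite('pics/top.png',b)
w=camera("wrist");cv2.imwrite('pics/wrist.png',w)
for n in("scene","top"):
  m=camera_model(n);print(n,np.round(m['K'],1).tolist(),np.round(m['pose'],3).tolist())
print(camera_model("wrist"))
E
```

```text
pics
0.0 [0.12467714 0.53542854 0.23057563] [-1.79921626e+02 -1.27795860e-03  1.66891805e+02] 0.0187
scene [[417.3, 0.0, 255.9], [0.0, 417.3, 187.5], [0.0, 0.0, 1.0]] [[-0.832, 0.439, -0.339, 0.901], [0.554, 0.651, -0.519, 0.541], [-0.007, -0.62, -0.785, 0.944], [0.0, 0.0, 0.0, 1.0]]
top [[373.9, 0.0, 258.8], [0.0, 373.9, 191.2], [0.0, 0.0, 1.0]] [[-0.03, -0.997, 0.072, 0.463], [-0.999, 0.029, -0.017, 0.007], [0.015, -0.073, -0.997, 1.124], [0.0, 0.0, 0.0, 1.0]]
{'K': array([[304.41747949,   0.        , 256.10334014],
       [  0.        , 304.41747949, 197.95304477],
       [  0.        ,   0.        ,   1.        ]]), 'dist_coeffs': array([-0.02529855,  0.        ,  0.        ,  0.        ,  0.        ]), 'T_tool_cam': array([[ 7.17310997e-04, -9.62435776e-01, -2.71508495e-01,
         6.96081576e-02],
       [ 9.99999548e-01,  5.20870844e-04,  7.95577090e-04,
         4.76622528e-04],
       [-6.24270995e-04, -2.71508943e-01,  9.62435714e-01,
        -1.42286671e-01],
       [ 0.00000000e+00,  0.00000000e+00,  0.00000000e+00,
         1.00000000e+00]])}
```

View pics/scene.png

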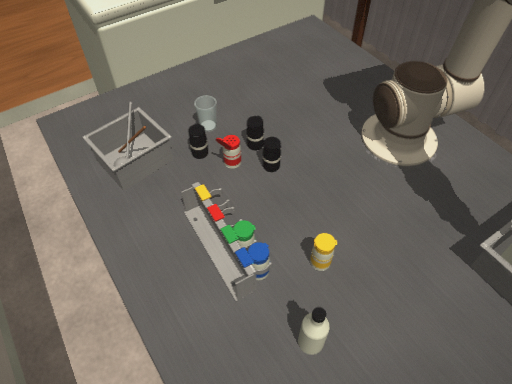

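View pics/top.png

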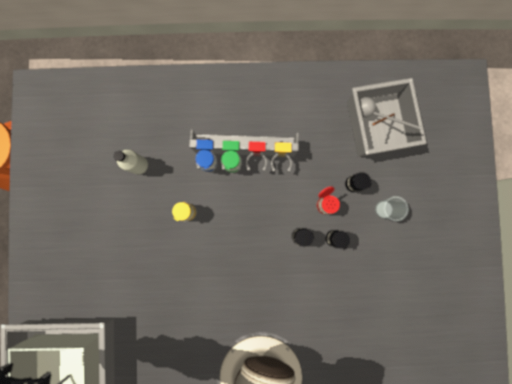

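Scene view: red jar with open lid at scene (231,152) and top (329,204). Yellow is at top (183,211), the clips blue/green/red/yellow at top (205/231/257/283, 146). Things that could be mistaken for the red jar are the black look-alikes at top (358,182), (303,237) and (338,240). The red bracket at top (257,146) also shares its colour. I choose the red-labelled jar at (329,204).

```bash
cat > h.py <<'E'
from workcell import bot,camera,camera_model
import cv2,numpy as np
from scipy.spatial.transform import Rotation as R
def pose(name):
    m=camera_model(name)
    if name!="wrist": return m,np.array(m['pose'])
    o=bot.get_obs();T=np.eye(4);T[:3,:3]=R.from_euler('xyz',o['tcp_rot'],degrees=True).as_matrix();T[:3,3]=o['ee_pos']
    return m,T@m['T_tool_cam']
def ray(mp,px,z):
    m,T=mp
    u=cv2.undistortPoints(np.array([[px]],float),m['K'],np.array(m['dist_coeffs'],float))[0,0]
    d=T[:3,:3]@[u[0],u[1],1];return T[:3,3]+d*(z-T[2,3])/d[2]
def proj(mp,P):
    m,T=mp;Ti=np.linalg.inv(T)
    return cv2.projectPoints(np.array([P],float),cv2.Rodrigues(Ti[:3,:3])[0],Ti[:3,3],m['K'],np.array(m['dist_coeffs'],float))[0].ravel()
HUE={'red':(0,6),'yellow':(22,34),'green':(50,75),'blue':(105,125)}
def blobs(img,c,amin=25):
    h=cv2.cvtColor(img,cv2.COLOR_BGR2HSV);a,b=HUE[c]
    k=cv2.inRange(h,(a,140,60),(b,255,255))
    if c=='red':k|=cv2.inRange(h,(172,140,60),(180,255,255))
    n,l,s,ce=cv2.connectedComponentsWithStats(k)
    return [(s[i].tolist(),np.round(ce[i],1).tolist()) for i in range(1,n) if s[i][4]>=amin],k
def tomove(dxyz):  # world shift (m) -> tool mm
    o=bot.get_obs();return np.round(R.from_euler('xyz',o['tcp_rot'],degrees=True).as_matrix().T@np.array(dxyz)*1000,1)
E
python3 - <<'E'
from h import *
b=cv2.imread('pics/top.png');a=cv2.imread('pics/scene.png')
for n,im in(('top',b),('scene',a)):
  mp=pose(n)
  for c in HUE:
    for s,ce in blobs(im,c)[0]:
      print(n,c,s,ce,[np.round(ray(mp,ce,z)[:2],3).tolist() for z in(.093,.099,.108)])
cr=cv2.resize(b[165:265,280:420],None,fx=5,fy=5,interpolation=2)
cr2=cv2.resize(a[115:185,180:290],None,fx=5,fy=5,interpolation=2)
cr2=cv2.copyMakeBorder(cr2,0,0,0,150);print(cr.shape,cr2.shape)
rail=cv2.resize(b[120:185,180:310],None,fx=5,fy=5,interpolation=2)
cv2.imwrite('pics/crop.png',cv2.resize(np.vstack([cv2.copyMakeBorder(cr2[:,:700],0,0,0,0),cr]),None,fx=.7,fy=.7))
E
```

```text
top red [249, 142, 16, 11, 161] [256.6, 146.7] [[0.662, -0.008], [0.661, -0.008], [0.659, -0.008]]
top red [319, 187, 21, 27, 379] [329.1, 200.7] [[0.506, -0.205], [0.505, -0.203], [0.505, -0.202]]
top yellow [275, 142, 16, 11, 151] [282.7, 147.3] [[0.658, -0.081], [0.657, -0.081], [0.656, -0.08]]
top yellow [173, 202, 18, 19, 266] [181.3, 211.0] [[0.489, 0.204], [0.489, 0.203], [0.489, 0.201]]
top green [223, 142, 15, 26, 312] [230.5, 154.0] [[0.644, 0.065], [0.642, 0.065], [0.641, 0.064]]
top blue [196, 140, 17, 28, 369] [204.4, 153.0] [[0.648, 0.138], [0.647, 0.137], [0.646, 0.136]]
scene red [216, 135, 24, 15, 243] [229.2, 141.6] [[0.504, -0.204], [0.506, -0.199], [0.511, -0.191]]
scene red [224, 156, 17, 10, 94] [232.3, 161.3] [[0.536, -0.135], [0.538, -0.13], [0.542, -0.123]]
scene red [207, 204, 18, 17, 173] [215.4, 212.1] [[0.66, -0.014], [0.661, -0.01], [0.664, -0.004]]
scene yellow [195, 184, 16, 16, 139] [202.6, 191.5] [[0.655, -0.089], [0.656, -0.084], [0.659, -0.077]]
scene yellow [315, 233, 22, 22, 333] [325.0, 242.4] [[0.489, 0.206], [0.492, 0.208], [0.497, 0.212]]
scene green [221, 221, 34, 22, 488] [238.5, 231.1] [[0.642, 0.065], [0.644, 0.069], [0.646, 0.074]]
scene blue [235, 243, 34, 24, 551] [253.2, 254.0] [[0.647, 0.137], [0.649, 0.14], [0.651, 0.144]]Traceback (most recent call last):
  File "<stdin>", line 10, in <module>
cv2.error: OpenCV(4.12.0) :-1: error: (-5:Bad argument) in function 'copyMakeBorder'
> Overload resolution failed:
>  - copyMakeBorder() missing required argument 'borderType' (pos 6)
>  - copyMakeBorder() missing required argument 'borderType' (pos 6)
```

View pics/wrist.png

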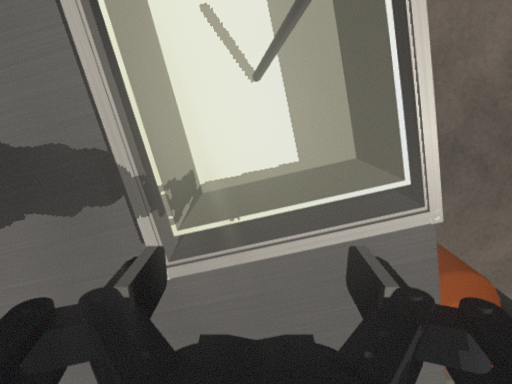

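The wrist view shows only the tray at the start pose. I'll move to a view above the red jar and the rail, and check my choice of jar there.

>>> send_rows:
  targets: "-100 -90 0 30 0;-200 -180 0 60 0;-280 -270 0 80 0;-360 -340 0 100 0;-420 -400 0 115 0;-480 -450 0 130 0;-558 -522 0 140 0;-558 -522 0 150 0;-558 -522 0 160 0;-558 -522 0 170 0;-558 -522 0 170 0;-558 -522 0 170 0;-558 -522 0 170 0;-558 -522 0 170 0;-558 -522 0 170 0;-558 -522 0 170 0;-558 -522 0 170 0"

```text
time: 2.28
ee_pos: [0.5498, -0.0993, 0.231]
tcp_rot: [-180.0, 0.0, -3.1]
wrist_force: [-0.5, -0.6, -0.7]
opening: 0.0855
grasp_force: 0.0
```

Run:
```python
from h import *
o=bot.get_obs();print(o['time'],o['ee_pos'],o['tcp_rot'],o['q'])
mp=pose('wrist');w=camera('wrist');cv2.imwrite('pics/w1.png',w)
for c in HUE:
    for s,ce in blobs(w,c,60)[0]:
      print(c,s,ce,[np.round(ray(mp,ce,z)[:2],3).tolist() for z in(.093,.099,.108)])
```

```text
2.275 [ 0.54976107 -0.09931312  0.23102179] [-1.79996636e+02  2.47630251e-02 -3.05164029e+00] [-1.02400419e+01  6.20501372e+00  1.13727948e+01  9.51927705e+01
  2.39090850e-04  1.72811599e+02]
red [108, 47, 57, 37, 874] [138.9, 67.1] [[0.661, -0.003], [0.66, -0.006], [0.659, -0.009]]
red [325, 190, 34, 31, 206] [335.3, 200.2] [[0.533, -0.174], [0.535, -0.172], [0.537, -0.17]]
red [336, 197, 55, 57, 1845] [365.5, 227.4] [[0.503, -0.204], [0.506, -0.202], [0.509, -0.199]]
blue [0, 87, 23, 55, 502] [9.1, 118.1] [[0.626, 0.122], [0.626, 0.117], [0.625, 0.11]]
```

View pics/w1.png

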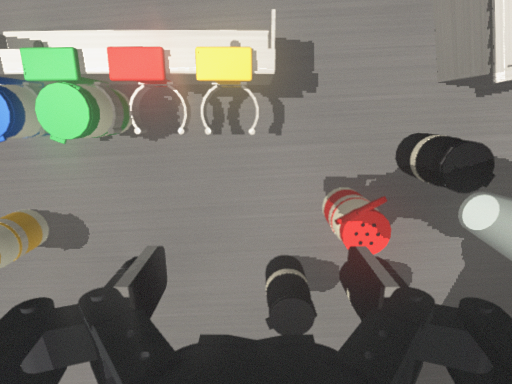

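Wrist view: the red jar has a perforated red cap at (366,232) with its open lid from (337,221) to (387,199), and black jars stand at (445,160) and (290,300). So the choice is right. The empty red clip has lips at (136,131) and (182,131), the yellow clip at (208,131) and (252,131), under their own brackets. The green cap is at (65,111).

Run:
```python
from h import *
mp=pose('wrist')
f=lambda p,z:np.round(ray(mp,p,z)[:2],4)
print('cap',f((366.5,229.5),.093),'green',f((65,111),.099))
for n,a,b in(('red',(136,131),(182,131)),('yel',(208,131),(252,131))):
  A,B=f(a,.058),f(b,.058);print(n,A,B,np.linalg.norm(A-B),(A+B)/2)
A,B=f((338,221),.117),f((386,200),.117);d=A-B;print('lid',A,B,np.degrees(np.arctan2(d[1],d[0]))-90)
A,B=f((0,35),.100),f((268,33),.100);print('rail',A,B)
A,B=f((109,47),.108),f((252,46),.108);d=A-B;print('brk',A,B,np.degrees(np.arctan2(d[1],d[0]))-90)
print('brk mid',f((139,64),.108),f((224,64),.108))
t=pose('top');print('top cap',ray(t,(329.5,204.5),.093),'yel',ray(t,(181.3,211),.099))
print('top clips lips',[np.round(ray(t,p,.058),3) for p in((257,164),(283,165))])
```

```text
cap [ 0.5011 -0.2053] green [0.628  0.0653]
red [0.606  0.0211] [ 0.6034 -0.0258] 0.046972012943879676 [ 0.6047  -0.00235]
yel [ 0.6021 -0.0522] [ 0.5998 -0.0969] 0.04475913314620827 [ 0.60095 -0.07455]
lid [ 0.5205 -0.1705] [ 0.538  -0.2124] 22.668396004969807
rail [0.6918 0.1073] [ 0.6798 -0.1148]
brk [0.6748 0.0136] [ 0.6691 -0.1012] -2.8424909793529167
brk mid [ 0.6607 -0.0088] [ 0.6569 -0.0779]
top cap [ 0.49495788 -0.20526177  0.093     ] yel [0.488866   0.20292274 0.099     ]
top clips lips [array([ 0.619, -0.008,  0.058]), array([ 0.614, -0.083,  0.058])]
```

>>> send_rows:
  targets: "10 20 0 -10 255;20 40 0 -20 255;30 60 0 -30 255;37 71 10 -40 255;37 71 20 -50 255;37 71 30 -60 255;37 71 30 -70 255;37 71 30 -80 255;37 71 30 -90 255;37 71 30 -100 255;37 71 30 -110 255;37 71 30 -120 255;37 71 30 -130 255;37 71 30 -140 255;37 71 30 -150 255;37 71 30 -160 255;37 71 30 -170 255;37 71 30 -180 255;37 71 30 -190 255;37 71 30 -200 255"

```text
time: 4.82
ee_pos: [0.5829, -0.1721, 0.2011]
tcp_rot: [180.0, -0.0, -162.6]
wrist_force: [0.2, 0.6, -0.7]
opening: 0.0003
grasp_force: 0.0
```

Run:
```python
from h import *
o=bot.get_obs();print(o['time'],o['ee_pos'],o['tcp_rot'],o['q'],o['opening'])
mp=pose('wrist');w=camera('wrist');cv2.imwrite('pics/w2.png',w)
for s,ce in blobs(w,'red',60)[0]:
      print(s,ce,[np.round(ray(mp,ce,z)[:2],3).tolist() for z in(.093,.099,.12)])
```

```text
4.825 [ 0.58288974 -0.1721359   0.20113902] [ 1.79992556e+02 -9.61524416e-03 -1.62556445e+02] [-1.64530268e+01  1.25563911e+01  1.52439671e+01  9.26997085e+01
  8.16222032e-04 -3.38965813e+01] 0.0003328940897592762
[216, 47, 70, 102, 4962] [249.2, 98.2] [[0.508, -0.2], [0.508, -0.2], [0.509, -0.199]]
[375, 289, 28, 19, 182] [388.1, 296.9] [[0.639, -0.022], [0.636, -0.026], [0.626, -0.04]]
```

View pics/w2.png

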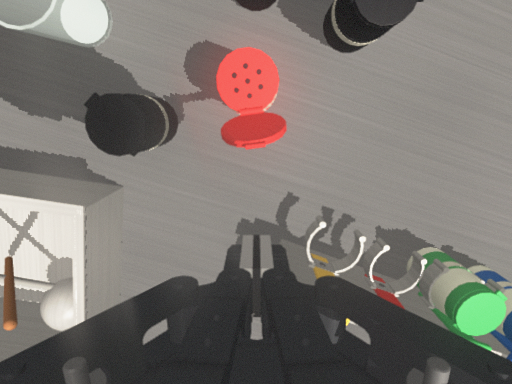

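Cap centre at (247,80), hinge about (256,112), open lid ellipse centred at (254,128), and nothing lies between the fingers and the lid.

Run:
```python
from h import *
mp=pose('wrist')
c=ray(mp,(247.5,80),.093);h=ray(mp,(256,113),.093);l=ray(mp,(254,130),.115);e=ray(mp,(256,146),.134)
print(c,h,l,e)
for q in(h,l,e):
  d=q-c;print(np.degrees(np.arctan2(d[1],d[0])),np.hypot(*d[:2]))
print(tomove(h-bot.get_obs()['ee_pos']),tomove(c-bot.get_obs()['ee_pos']))
```

```text
[ 0.49584135 -0.20624564  0.093     ] [ 0.51730747 -0.19238171  0.093     ] [ 0.52919095 -0.190067    0.115     ] [ 0.53791803 -0.18568805  0.134     ]
32.85646287064226 0.02555392127032004
25.87907517883316 0.03706675490944629
26.038949917010832 0.04683013493149133
[ 68.6   0.9 108.2] [ 93.3  -5.7 108.2]
```

>>> send_rows:
  targets: "0 0 30 0 255;0 0 60 0 255;0 0 78 0 255;0 0 78 0 255;12 0 78 0 255;24 -1 78 0 255;36 -2 78 0 255;48 -3 78 0 255;60 -4 78 0 255;72 -4 78 0 255;84 -5 78 0 255;94 -5 78 0 255;100 -5 78 0 255;100 -5 82 0 255;98 -5 87 0 255;95 -5 92 0 255;95 -5 97 0 255;95 -5 99 0 255;95 -5 99 0 255"

```text
time: 7.25
ee_pos: [0.4934, -0.2045, 0.1021]
tcp_rot: [180.0, -0.0, -163.1]
wrist_force: [-0.2, 0.1, 0.4]
opening: 0.0003
grasp_force: 0.0
```

>>> send_rows:
  targets: "0 0 1 0 255;0 0 2 0 255;0 0 3 0 255;0 0 3 0 255"

```text
time: 7.75
ee_pos: [0.4934, -0.2046, 0.0992]
tcp_rot: [180.0, -0.0, -163.1]
wrist_force: [-0.0, 0.2, 0.1]
opening: -0.0002
grasp_force: 0.0
```

>>> send_rows:
  targets: "0 0 0.5 0 255;0 0 1 0 255;0 0 1 0 255"

```text
time: 8.12
ee_pos: [0.4935, -0.2046, 0.0987]
tcp_rot: [-180.0, 0.0, -163.1]
wrist_force: [-0.6, -0.2, 4.6]
opening: 0.0004
grasp_force: 2.3
```

>>> send_rows:
  targets: "0 0 0.5 0 255;0 0 1 0 255;0 0 1 0 255"

```text
time: 8.5
ee_pos: [0.4938, -0.2047, 0.0986]
tcp_rot: [-179.9, 0.1, -163.1]
wrist_force: [-2.5, 1.0, 11.3]
opening: 0.0002
grasp_force: 5.5
```

>>> send_rows:
  targets: "0 0 -20 0 255;-10 0 -50 0 255;-40 0 -80 10 0;-60 0 -80 20 0;-60 0 -80 20 0;-60 0 -80 20 0;-60 0 -80 20 0"

```text
time: 9.38
ee_pos: [0.5501, -0.1874, 0.1771]
tcp_rot: [180.0, -0.0, 177.0]
wrist_force: [-0.8, -0.4, -0.8]
opening: 0.0852
grasp_force: 0.0
```

Run:
```python
from h import *
o=bot.get_obs();print(o['time'],o['ee_pos'],o['tcp_rot'],o['opening'])
mp=pose('wrist');w=camera('wrist');cv2.imwrite('pics/w3.png',w)
for s,ce in blobs(w,'red',60)[0]:
      print(s,ce,[np.round(ray(mp,ce,z)[:2],4).tolist() for z in(.093,.099)])
```

```text
9.375 [ 0.55011482 -0.18736235  0.17706122] [ 1.79995917e+02 -3.42362932e-02  1.76983715e+02] 0.08520769996009372
[192, 97, 67, 75, 3823] [224.9, 134.5] [[0.4952, -0.2065], [0.4948, -0.2059]]
[436, 284, 36, 24, 408] [452.8, 292.3] [[0.6374, -0.0218], [0.6332, -0.0261]]
```

View pics/w3.png

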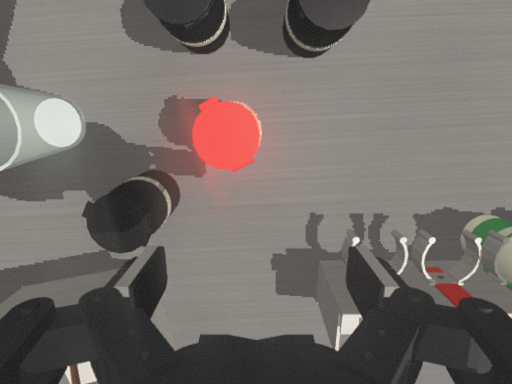

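Lid is flat shut: disc centred at (227,135), with no gap visible. Grasping the red jar now.

>>> send_rows:
  targets: "53 -22 0 0 0;53 -22 0 0 0;53 -22 40 0 0;53 -22 80 0 0;53 -22 110 0 0;53 -22 130 0 0;53 -22 141 0 0;53 -22 141 0 0;53 -22 141 0 140;53 -22 141 0 140;53 -22 141 0 140;53 -22 141 0 140;53 -22 141 0 140;53 -22 141 0 140"
  newtons: 30

```text
time: 11.18
ee_pos: [0.4973, -0.2065, 0.0375]
tcp_rot: [-180.0, 0.1, 176.9]
wrist_force: [-1.2, 0.2, 6.6]
opening: 0.051
grasp_force: 25.7
```

>>> send_rows:
  targets: "0 0 -4 0 140;-10 30 -5 0 140;-20 60 -5 0 140;-30 90 -5 0 140;-40 120 -5 0 140;-50 150 -5 0 140;-58 180 -5 0 140;-66 207 -5 0 140;-66 207 -5 0 140"

```text
time: 12.3
ee_pos: [0.574, -0.0016, 0.041]
tcp_rot: [180.0, -0.0, 177.0]
wrist_force: [-0.5, -0.4, -2.1]
opening: 0.0515
grasp_force: 27.4
```

Run:
```python
from h import *
m=camera_model('wrist');T=np.eye(4);T[:3,:3]=R.from_euler('xyz',[179.996,-.034,176.984],degrees=True).as_matrix();T[:3,3]=[.55011,-.18736,.17706]
mp=(m,T@m['T_tool_cam'])
for n,a,b in(('red',(431,240),(479,240)),('yel',(356,240),(403,240))):
  A,B=ray(mp,a,.058)[:2],ray(mp,b,.058)[:2];M=(A+B)/2;print(n,A,B,np.linalg.norm(A-B),'seat~',M+.0187*np.array([.9986,-.0523]))
```

```text
red [ 0.60373006 -0.02519025] [0.60637296 0.02094058] 0.04620647829787884 seat~ [ 0.62372533 -0.00310284]
yel [ 0.59979292 -0.09594225] [ 0.60223519 -0.05176078] 0.04424892066784171 seat~ [ 0.61968787 -0.07482953]
```

>>> send_rows:
  targets: "0 0 3 0 140;0 0 5 0 140;0 0 5 0 50;0 0 5 0 50;0 0 5 0 50;0 0 5 0 50;0 0 -30 0 50;0 0 -70 0 50;0 0 -80 0 50;30 0 -80 0 207;60 0 -80 0 207;60 0 -60 0 207;60 0 -60 0 207"

```text
time: 13.92
ee_pos: [0.5128, 0.0002, 0.0997]
tcp_rot: [-180.0, -0.2, 176.9]
wrist_force: [-1.1, 0.0, 0.6]
opening: 0.0158
grasp_force: 0.0
```

Run:
```python
from h import *
o=bot.get_obs();print(o['time'],o['ee_pos'],o['tcp_rot'],o['opening'])
cv2.imwrite('pics/t1.png',cv2.resize(camera('top')[110:220,170:350],None,fx=4,fy=4,interpolation=2))
```

```text
13.925 [5.12796977e-01 1.63122442e-04 9.96684647e-02] [-1.79990599e+02 -1.58992058e-01  1.76895189e+02] 0.015802617168461448
```

View pics/t1.png

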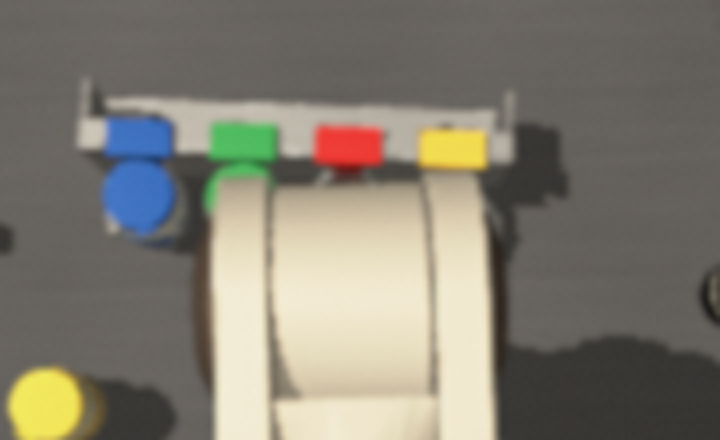

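The arm hides most of it, but the red jar's edge shows at (345,172), centred under the red bracket. Pushing it in now.

>>> send_rows:
  targets: "0 0 30 0 207;0 0 59 0 207;0 0 59 0 207;-12 0 59 0 207;-22 0 59 0 207;-28 0 59 0 207;-34 0 59 0 207;-40 0 59 0 207;-43 0 59 0 207;-46 0 59 0 207;-49 0 59 0 207;-52 0 59 0 207"

```text
time: 15.48
ee_pos: [0.565, -0.0025, 0.0423]
tcp_rot: [180.0, -0.1, 176.9]
wrist_force: [-8.6, 2.1, 3.5]
opening: 0.0162
grasp_force: 4.2
```

>>> send_rows:
  targets: "-3 0 0 0 207;-6 0 0 0 207;-8 0 0 0 207;-10 0 0 0 207;-12 0 0 0 207"

```text
time: 16.1
ee_pos: [0.578, -0.0032, 0.0423]
tcp_rot: [180.0, 0.0, 176.9]
wrist_force: [-1.7, 2.1, 2.0]
opening: 0.0161
grasp_force: 1.3
```

>>> send_rows:
  targets: "-2 0 0 0 207;-4 0 0 0 207;-5 0 0 0 207;-5 0 0 0 207"

```text
time: 16.6
ee_pos: [0.583, -0.0037, 0.0423]
tcp_rot: [-180.0, 0.0, 176.9]
wrist_force: [-0.3, 0.6, 1.1]
opening: 0.0161
grasp_force: 0.0
```

>>> send_rows:
  targets: "-1 0 0 0 207;-2 0 0 0 207;-3 0 0 0 207;-3 0 0 0 207"

```text
time: 17.1
ee_pos: [0.5859, -0.0038, 0.0422]
tcp_rot: [-180.0, -0.0, 176.9]
wrist_force: [0.1, 0.0, 0.1]
opening: 0.016
grasp_force: 0.0
```

>>> send_rows:
  targets: "20 0 0 0 207;40 0 0 0 207;50 0 -50 0 207;52 20 -100 0 0;52 70 -135 0 0;52 120 -135 0 0;52 170 -135 0 0;52 202 -135 0 0;52 202 -135 0 0;52 202 -135 0 0"

```text
time: 18.35
ee_pos: [0.5448, 0.2004, 0.1772]
tcp_rot: [-180.0, -0.0, 176.9]
wrist_force: [-0.1, 0.0, -0.6]
opening: 0.0851
grasp_force: 0.0
```

Run:
```python
from h import *
o=bot.get_obs();print(o['time'],o['ee_pos'],o['tcp_rot'],o['opening'])
mp=pose('wrist');w=camera('wrist');t=camera('top');s=camera('scene')
for st,ce in blobs(w,'yellow',60)[0]:
      print(st,ce,[np.round(ray(mp,ce,z)[:2],4).tolist() for z in(.093,.099)])
for n,im in(('top',t),('scene',s)):
  for c in('red','green','yellow','blue'):
    for st,ce in blobs(im,c,40)[0]: print(n,c,st,ce,np.round(ray(pose(n),ce,.099)[:2],4))
f=lambda im,a,b,c,d:cv2.resize(im[b:d,a:c],(400,290),interpolation=2)
cv2.imwrite('pics/c1.png',np.vstack([np.hstack([f(t,180,120,320,220),f(s,170,170,310,270)]),np.hstack([cv2.resize(w,(400,290)),f(t,120,170,260,270)])]))
```

```text
18.35 [0.54479561 0.20035652 0.17718084] [-1.79979365e+02 -1.63891916e-02  1.76899309e+02] 0.08511772705675742
[226, 97, 31, 70, 146] [236.5, 135.8] [[0.4913, 0.1896], [0.4909, 0.19]]
top red [247, 142, 19, 29, 435] [256.4, 155.2] [ 0.6371 -0.0069]
top green [223, 142, 15, 26, 315] [230.4, 154.1] [0.6422 0.065 ]
top yellow [275, 142, 17, 11, 151] [282.8, 147.3] [ 0.6573 -0.0808]
top yellow [174, 202, 17, 19, 261] [181.5, 211.0] [0.4889 0.2024]
top blue [196, 140, 17, 28, 369] [204.4, 153.0] [0.6473 0.1368]
scene red [207, 199, 33, 22, 483] [224.5, 210.0] [ 0.6395 -0.0028]
scene green [221, 221, 34, 22, 486] [238.6, 231.2] [0.6435 0.0691]
scene yellow [195, 184, 16, 16, 142] [202.6, 191.7] [ 0.6566 -0.0835]
scene yellow [315, 241, 22, 13, 106] [326.8, 248.0] [0.4983 0.2222]
scene blue [235, 243, 34, 24, 552] [253.1, 253.9] [0.6486 0.1396]
```

View pics/c1.png

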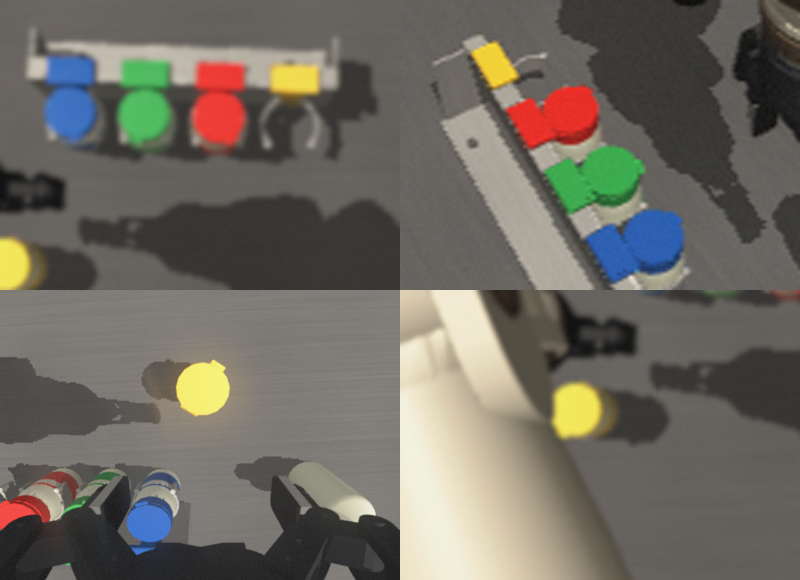

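The red jar is home in its clip beside green, lid shut, and its gap to the bracket matches green's. The yellow cap is centred at composite (203,389), i.e. wrist (260,131), about (0.488, 0.205). Grasping yellow.

>>> send_rows:
  targets: "57 2 0 0 0;57 2 0 0 0;57 2 40 0 0;57 2 80 0 0;57 2 110 0 0;57 2 130 0 0;57 2 141 0 0;57 2 141 0 0;57 2 141 0 140;57 2 141 0 140;57 2 141 0 140;57 2 141 0 140;57 2 141 0 140;57 2 141 0 140"
  newtons: 30

```text
time: 20.25
ee_pos: [0.4888, 0.206, 0.0377]
tcp_rot: [180.0, 0.1, 176.9]
wrist_force: [0.4, -1.5, 6.0]
opening: 0.0511
grasp_force: 26.4
```

>>> send_rows:
  targets: "0 0 -4 0 140;0 -30 -5 0 140;0 -70 -5 0 140;0 -110 -5 0 140;-10 -150 -5 0 140;-25 -190 -5 0 140;-45 -230 -5 0 140;-70 -260 -5 0 140;-90 -275 -5 0 140;-96 -275 -5 0 140;-96 -275 -5 0 140;-96 -275 -2 0 140;-96 -275 0 0 140"

```text
time: 21.88
ee_pos: [0.5687, -0.0733, 0.0376]
tcp_rot: [180.0, 0.0, 176.9]
wrist_force: [-8.7, 0.5, 19.6]
opening: 0.051
grasp_force: 29.2
```

>>> send_rows:
  targets: "0 0 0 0 50;0 0 0 0 50;0 0 0 0 50;0 0 0 0 50;0 0 -35 0 50;0 0 -75 0 50;0 0 -85 0 50;30 0 -85 0 207;60 0 -85 0 207;60 0 -65 0 207;60 0 -65 0 207;60 0 -65 0 207"

```text
time: 23.38
ee_pos: [0.5093, -0.0707, 0.1014]
tcp_rot: [180.0, -0.0, 176.9]
wrist_force: [-0.3, 0.5, 0.4]
opening: 0.0159
grasp_force: 0.0
```

>>> send_rows:
  targets: "0 0 30 0 207;0 0 59 0 207;0 0 59 0 207;-12 0 59 0 207;-22 0 59 0 207;-28 0 59 0 207;-34 0 59 0 207;-40 0 59 0 207;-43 0 59 0 207;-46 0 59 0 207;-49 0 59 0 207;-52 0 59 0 207"

```text
time: 24.88
ee_pos: [0.5601, -0.0734, 0.0422]
tcp_rot: [180.0, -0.1, 176.9]
wrist_force: [-8.1, 1.1, 3.5]
opening: 0.016
grasp_force: 4.0
```

>>> send_rows:
  targets: "-3 0 0 0 207;-6 0 0 0 207;-8 0 0 0 207;-10 0 0 0 207;-12 0 0 0 207"

```text
time: 25.5
ee_pos: [0.5732, -0.0741, 0.0423]
tcp_rot: [180.0, 0.0, 176.9]
wrist_force: [-2.1, 1.3, 0.7]
opening: 0.0159
grasp_force: 1.4
```

>>> send_rows:
  targets: "-2 0 0 0 207;-4 0 0 0 207;-6 0 0 0 207;-8 0 0 0 207;-8 0 0 0 207"

```text
time: 26.12
ee_pos: [0.5812, -0.0747, 0.0423]
tcp_rot: [-180.0, 0.0, 176.9]
wrist_force: [0.7, 0.6, 0.3]
opening: 0.0162
grasp_force: 0.0
```

>>> send_rows:
  targets: "20 0 0 0 207;45 0 0 0 207;80 0 -60 0 207;120 20 -120 0 207;170 60 -180 0 100;200 100 -200 0 0;220 150 -200 0 0;220 200 -200 0 0;220 200 -200 0 0;220 200 -200 0 0"

```text
time: 27.38
ee_pos: [0.3721, 0.1372, 0.2422]
tcp_rot: [-180.0, -0.0, 177.0]
wrist_force: [-0.0, -0.8, -0.0]
opening: 0.0853
grasp_force: 0.0
```

Run:
```python
from h import *
o=bot.get_obs();print(o['time'],o['ee_pos'])
t=camera('top');s=camera('scene')
for n,im in(('top',t),('scene',s)):
  for c in HUE:
    for st,ce in blobs(im,c,40)[0]: print(n,c,st,ce)
f=lambda im,a,b,c,d:cv2.resize(im[b:d,a:c],(400,290),interpolation=2)
cv2.imwrite('pics/c2.png',np.vstack([np.hstack([f(t,180,120,320,220),f(s,170,170,310,270)]),np.hstack([cv2.resize(t,(400,290)),cv2.resize(s,(400,290))])]))
```

```text
27.375 [0.37207152 0.13716816 0.24221511]
top red [247, 142, 19, 29, 433] [256.4, 155.2]
top yellow [274, 142, 18, 29, 413] [282.4, 156.0]
top green [223, 142, 15, 26, 313] [230.4, 154.1]
top blue [196, 140, 17, 28, 369] [204.4, 153.0]
scene red [207, 199, 33, 22, 479] [224.5, 210.1]
scene yellow [195, 181, 33, 19, 404] [211.7, 189.8]
scene green [221, 221, 34, 22, 481] [238.6, 231.2]
scene blue [235, 243, 34, 24, 551] [253.2, 254.0]
```

View pics/c2.png

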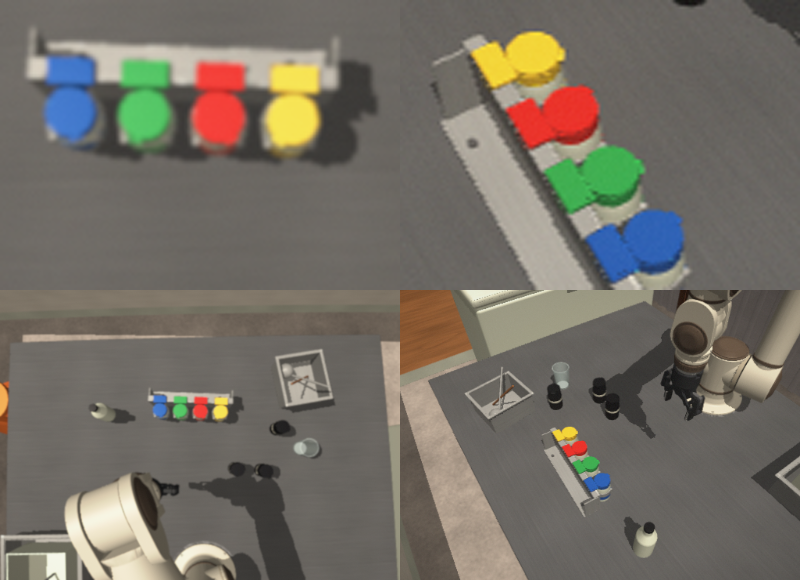

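All four jars stand upright in an even row in their own clips, with the red lid flat. The glass, bottle and black jars have not moved.

```bash
python3 -c "
from workcell import ticket
print(ticket.job_done())"
```

```text
the job is handed in; nothing more can be done
None
```

The red lid is snapped flat shut, and the red and yellow jars are upright and home in their own clips; nothing else was disturbed, and I handed the job in at about 27.5 s.

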